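# Set the coffee grinder's collar to its mark and lock it

## Task

Turn the grinder's dark adjusting collar by its rim until the engraved white mark faces the fixed yellow pointer, then press the red lock pin straight down until you feel it bottom, seating it for a moment with 15 to 30 N and never more. Then let go of everything; leave the other things on the counter as they stand.

Things in the scene. Friction and masses are not known exactly. Their poses are not given: they have to be found in the camera images.
- grinder: compact steel coffee grinder fixed to the counter, 210 x 155 mm; on its head (135 mm high) lies the dark steel adjusting collar. Origin on the counter right under the collar's axis; x points from that axis to the yellow pointer, z up. The lock pin stands on the -y side.
- collar: adjusting collar, a shallow open dish turning about the vertical through its origin (axis, 137 mm above the counter); its x points to the white mark. Turning takes about 16 N at the rim; it stays where left. Starts 0.6 to 1.35 rad counter-clockwise (from above) of the pointer; stops 0.5 rad beyond the pointer and at 1.7 rad. It cannot lift off.
- collar_top (a point): centre of the collar at its rim's top, 182 mm above the counter. Upright rim wall 10 mm thick (outer radius 60, inner 50, twelve flat facets, one centred on the mark), standing 35 mm above the dish's flat floor (147 mm above the counter). The dish is empty, so the wall can be pinched from above. Outside it, level with the floor, a flange runs out to radius 72 mm.
- mark (a point): outer end of the engraved white mark, on the flange's edge 72 mm from the collar's axis, 147 mm above the counter; the white line, 5 mm wide, runs radially over flange, rim wall and rim top, and turns with the collar.
- pointer_tip (a point): tip of the fixed yellow pointer on the grinder's head, 75.5 mm from the collar's axis, 147 mm above the counter. The mark faces it when collar axis, mark and tip are in line (mark and tip then 3.5 mm apart).
- lock_cap (a point): top centre of the lock pin's red cap (26 mm wide), 90 mm from the collar's axis on the grinder's -y side, 200 mm above the counter when up. Pressed, it goes straight down: its round-bottomed 8 mm tooth enters the flange's only notch, 11 mm wide, which is under it only when the mark faces the pointer; else it stops on the flange after 2 mm. It centres the last 1 to 2 mm.
- lock_pin (a joint): travel of the lock pin in m: 0 up (start). It slides against about 5 N of friction, has no spring and stays where it is left. Home is where it bottoms on a firm hidden seat inside the grinder, somewhere 5 to 10 mm down, different each time: there the resistance rises sharply within a fraction of a mm.
- mug: white porcelain mug, 82 mm wide, 92 mm tall, handle at its own +y; bystander, origin at the centre of its underside
- decanter: empty glass decanter, 116 mm wide at its foot, 135 mm tall; bystander, origin at the centre of its underside
- hopper: the grinder's amber bean hopper, taken off and set aside on the counter, 124 mm wide at the mouth, 120 mm tall; bystander, origin at the centre of its underside
- canister: white coffee canister with wooden cap, 90 mm wide, 130 mm tall; bystander, origin at the centre of its underside
- tamper: steel tamper standing upright, 58 mm wide, 86 mm tall; bystander, origin at the centre of its underside
- scoop: green plastic scoop, bowl 48 mm wide, 28 mm tall, handle 85 mm long towards its own -x; bystander, origin at the centre of its underside
- milk_pitcher: small stainless milk pitcher, 60 mm wide, 58 mm tall, standing on the grinder's base tray under the chute; bystander, origin at the centre of its underside

How it is judged:
By the outcome, as a careful person would: the job done as asked, in the order asked, and still so for the second after the job is handed in, with the robot touching nothing.
It also fails if it takes over 54 s, if anything falls off the work surface, if the arm or the gripper's body presses on something with over 40 N, if the wrist force passes 120 N, or if a joint passes its speed limit or range.

## Robot

A 6-joint arm with a two-finger parallel gripper is mounted at the origin on the work surface. World frame = base frame: x ahead of the robot, y to its left, z up, the work surface at z = 0. Lengths are in m, angles in rad, forces in N, time in s.
With the tool pointing down it reaches from about 0.425 to 0.95 m from the base axis. Payload 14.7 kg.
Tool frame: the origin (TCP) lies midway between the tips of the shut fingers; the grasp point (between the pads) lies 19 mm behind it; z points along the fingers, y is the line along which they close (so a half turn about z gives the same grasp; the last joint's range is limited). The gripper opens to 85 mm and grips with 20 to 120 N. Pads are 22 mm wide; open, the fingers measure 114 mm over their backs; the gripper's body (76 mm by 85 mm) begins 54 mm behind the grasp point. The pads swing forward as they close: fully open they stand 13 mm farther back than shut.
Start: joints at [1.263, 0.48, 1.596, -0, 1.065, -0.047], TCP at [0.168, 0.628, 0.231] pointing down, gripper open.
Joint ranges: [-2.75, 2.75], [-0.82, 2.05], [0.23, 2.67], [-1.56, 4.7], [0.09, 2.69], [-2.92, 2.92]. Speed limits (rad/s): [1.89, 1.89, 2.39, 3.01, 3.01, 3.01].

## Interface

Orientations are given as a rotation vector (axis times angle).
In Python, from rig import ctrl gives the robot as it stands.
- The arm moves only by the tool drive_tool, never from a script. Its argument "targets" is a list of rows, each a list of 6 numbers: the shift along the tool's x, y, z in cm, then the turn, a rotation vector about the tool's x, y, z in degrees. In form: [[dx, dy, dz, rx, ry, rz], ...]. A call has exactly 10 rows; each row shifts and turns the commanded pose from where the row before left it, along the tool's axes as they then stand; what a row does not reach is not made up. A row lasts 1/12 s, in which the tool goes at most 41.7 mm and 7.16 degrees, less where a joint would pass 70% of its speed; a pose out of reach is approached as far as the arm can. A call with a gripper value outside its range is refused whole. "jaw" is the opening, from 0 (shut) to 1 (fully open), set as the call begins (left out, the last holds). The fingers move at their own pace and stop on an object; "newtons" is the grip in N (left out, the last holds). Time passes only in rows, so rows that do not move let the fingers close, or fill a call up. It gives the time, the measured TCP pose, the force, the opening and the grip force at its end, in the units of the state.
- ctrl.get_obs(): the state, without advancing time (a new reading comes with each control period).
- ctrl.read_camera(name): name is "scene" or "top"; returns (picture, depth): 480x640x3 uint8, red, green, blue; 480x640 float32, m along the optical axis (not along the pixel's ray), 0 where there is no reading.
- ctrl.camera_info(name): a dict with "fovy" (degrees; the focal length in pixels is half the picture's height over the tangent of half this angle, whatever the lens; pixels are square), "cx", "cy" (the principal point, pixels), "R" (3x3) and "t" (3): a world point X has camera coordinates R X + t. Camera axes: x right, y down, z forward; pixel columns grow to the right and rows downward; lengths in m; the calibration is good to about 2 mm. A picture is of the moment at which its call begins. camera_info takes no time and is no camera call.
- ctrl.finish_job(): hands the job in; it is judged then, once.
The state is a dict: "time_s": time; "qpos": joint angles; "dq": joint speeds; "tau": joint torques, N m; "ee_pos": TCP position; "ee_rot": TCP orientation; "wrist_force": force on the tool from outside, world axes, zero at the start; "ft_torque": the same for the moment, N m; "width": finger opening in m; "grasp_force": force on a finger pad.
Only numpy, scipy, OpenCV 4.12 (cv2) and the standard library are available. Lean on these libraries where they do the work, as an engineer would, in place of code of your own. Each camera call takes 0.05 s, during which the arm holds its last target. There are 200 camera calls.

## Working session

There is one attempt and no reset: what is moved stays moved. The work goes in short steps, Python scripts to look and compute and a tool call to move; the robot and the scene stay as the last step left them, time stands still between calls to the robot, and variables do not carry over. Pictures are saved under pics/ and viewed, at most 10 in all, crops included, and the job is handed in when it is done.

Besides the shell and the picture viewer there is one more tool, called by a JSON object that holds its "op" and its "data", one argument or row to a line. drive_tool: Moves the arm, as the interface text tells. Its arguments: {"type":"object","properties":{"targets":{"type":"array"},"jaw":{"type":"number"},"newtons":{"type":"number"}},"required":["targets"]}

```bash
mkdir -p pics; ls
python3 - <<'E'
from rig import ctrl
import cv2,numpy as np
for n in("scene","top"):
    p,d=ctrl.read_camera(n); cv2.imwrite(f"pics/{n}0.png",p[:,:,::-1]); np.savez(f"pics/{n}0.npz",p=p,d=d)
    i=ctrl.camera_info(n); print(n,i, 'campos',-np.array(i['R']).T@i['t'])
print(ctrl.get_obs())
E
```

```text
pics
scene {'fovy': 45.4001688136242, 'cx': 312.27001195103503, 'cy': 237.93771926870124, 'R': array([[-0.67662409,  0.73611668, -0.01766569],
       [ 0.39502365,  0.34264218, -0.85238058],
       [-0.62139855, -0.5837196 , -0.52262345]]), 't': array([ 0.40831635, -0.10298589,  1.79365374])} campos [1.43153237 0.78170968 0.85683553]
top {'fovy': 53.46359923636849, 'cx': 327.17674370424845, 'cy': 242.29523813929782, 'R': array([[ 0.01136483, -0.99969444,  0.02195148],
       [-0.99728808, -0.01292839, -0.07245237],
       [ 0.07271403, -0.02106854, -0.99713028]]), 't': array([-0.03503886,  0.56957438,  1.37081514])} campos [4.68750454e-01 1.21659880e-03 1.40891745e+00]
{'time_s': 0.1, 'qpos': array([ 1.26338770e+00,  4.80747609e-01,  1.59681370e+00,  9.43591886e-06,
        1.06514023e+00, -4.65928438e-02]), 'dq': array([ 0.00013433, -0.00312504,  0.00066142,  0.00033319, -0.00276697,
        0.00068773]), 'tau': array([ 1.38632509e-03, -9.52253509e+01, -4.31043720e+01, -1.65594060e-04,
        5.40496330e-03,  7.76352158e-05]), 'ee_pos': array([0.16747059, 0.62765767, 0.23074949]), 'ee_rot': array([-4.08508865e-01, -3.11471414e+00,  1.71222527e-03]), 'wrist_force': array([ 0.57476922,  0.12912817, -0.73987878]), 'ft_torque': array([ 0.00535919,  0.0436496 , -0.0145266 ]), 'grasp_force': 0.0, 'width': 0.08514662104043887}
```

View pics/scene0.png

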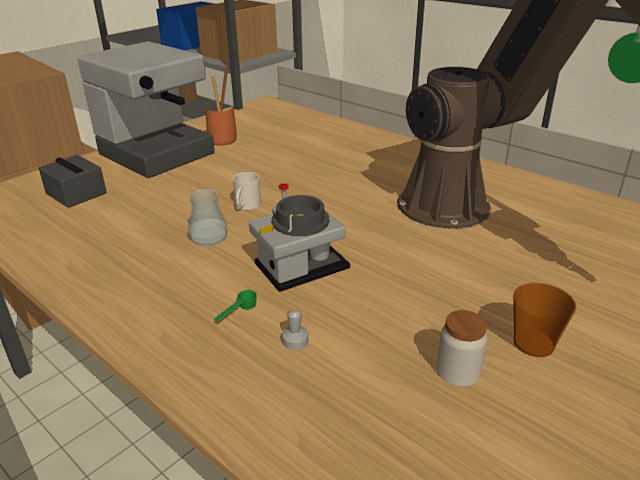

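View pics/top0.png

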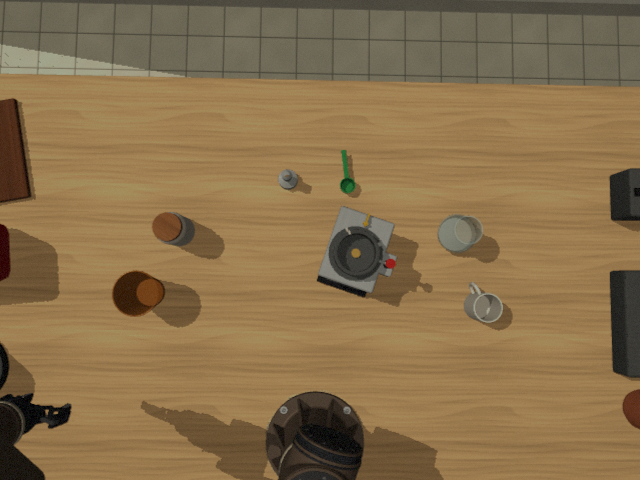

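The scene view shows the grinder at (300,235), with the red cap at (283,187). In the top view the collar is at (356,253), the pointer at (368,220) and the red cap at (390,264). Next I measure these and enlarge the collar.

```bash
cat > h.py <<'E'
import numpy as np,cv2
from rig import ctrl
def cam(n):
    i=ctrl.camera_info(n); f=240/np.tan(np.radians(i['fovy'])/2)
    return f,i['cx'],i['cy'],np.array(i['R']),np.array(i['t'])
def ray(n,u,v,z):
    f,cx,cy,R,t=cam(n); c=-R.T@t; d=R.T@np.array([(u-cx)/f,(v-cy)/f,1]); return c+d*(z-c[2])/d[2]
def proj(n,X):
    f,cx,cy,R,t=cam(n); q=R@np.array(X)+t; return q[:2]/q[2]*f+[cx,cy]
def cent(p,lo,hi,box):
    h=cv2.cvtColor(p,cv2.COLOR_RGB2HSV); m=cv2.inRange(h,lo,hi); k=np.zeros_like(m); u0,v0,u1,v1=box; k[v0:v1,u0:u1]=m[v0:v1,u0:u1]
    ys,xs=np.nonzero(k); return k,xs,ys
E
python3 - <<'E'
from h import *
p=np.load("pics/top0.npz")['p']; s=np.load("pics/scene0.npz")['p']; d=np.load("pics/top0.npz")['d']
k,x,y=cent(p,(0,150,100),(8,255,255),(375,250,405,280)); print('cap',len(x),x.mean(),y.mean(),ray("top",x.mean(),y.mean(),.2))
k,x,y=cent(s,(0,150,100),(8,255,255),(270,175,300,200)); print('cap scene',x.mean(),y.mean(),ray("scene",x.mean(),y.mean(),.197))
k,x,y=cent(p,(15,150,100),(32,255,255),(358,205,380,235)); print('ptr',list(zip(x,y)))
# collar rim: depth points at z~.182
f,cx,cy,R,t=cam("top"); vv,uu=np.mgrid[200:310,300:410]; D=d[200:310,300:410]
P=(np.stack([(uu-cx)/f*D,(vv-cy)/f*D,D],-1)-t)@R
m=abs(P[...,2]-.182)<.006; Q=P[m]; Q=Q[np.hypot(*(Q[:,:2]-np.median(Q[:,:2],0)).T)<.075]
c,r=cv2.minEnclosingCircle(Q[:,:2].astype(np.float32)); print('rim',len(Q),c,r,np.median(Q[:,2]))
A=np.c_[2*Q[:,:2],np.ones(len(Q))]; sol=np.linalg.lstsq(A,(Q[:,:2]**2).sum(1),rcond=None)[0]; print('fit',sol[:2],np.sqrt(sol[2]+sol[:2]@sol[:2]))
a=cv2.resize(p[195:315,300:420],(400,400),interpolation=cv2.INTER_CUBIC); b=cv2.resize(s[180:290,245:355],(400,400),interpolation=cv2.INTER_CUBIC)
cv2.imwrite("pics/crop0.png",np.hstack([a,b])[:,:,::-1])
E
```

```text
cap 75 390.36 263.12 [ 0.5058868  -0.18566755  0.2       ]
cap scene 283.1666666666667 186.35416666666666 [ 0.5085572  -0.18466373  0.197     ]
ptr [(np.int64(368), np.int64(213)), (np.int64(369), np.int64(213)), (np.int64(368), np.int64(214)), (np.int64(369), np.int64(214)), (np.int64(368), np.int64(215)), (np.int64(369), np.int64(215)), (np.int64(367), np.int64(216)), (np.int64(368), np.int64(216)), (np.int64(367), np.int64(217)), (np.int64(368), np.int64(217)), (np.int64(367), np.int64(218)), (np.int64(368), np.int64(218)), (np.int64(366), np.int64(219)), (np.int64(367), np.int64(219)), (np.int64(366), np.int64(220)), (np.int64(367), np.int64(220)), (np.int64(365), np.int64(221)), (np.int64(366), np.int64(221)), (np.int64(364), np.int64(222)), (np.int64(365), np.int64(222)), (np.int64(366), np.int64(222)), (np.int64(367), np.int64(222)), (np.int64(363), np.int64(223)), (np.int64(364), np.int64(223)), (np.int64(365), np.int64(223)), (np.int64(366), np.int64(223)), (np.int64(367), np.int64(223)), (np.int64(364), np.int64(224)), (np.int64(365), np.int64(224)), (np.int64(366), np.int64(224)), (np.int64(367), np.int64(224)), (np.int64(364), np.int64(225)), (np.int64(365), np.int64(225)), (np.int64(366), np.int64(225))]
rim 506 (0.5335320234298706, -0.1014128252863884) 0.059929102659225464 0.18055091549373292
fit [ 0.53338236 -0.10106978] 0.054766061620122146
```

View pics/crop0.png

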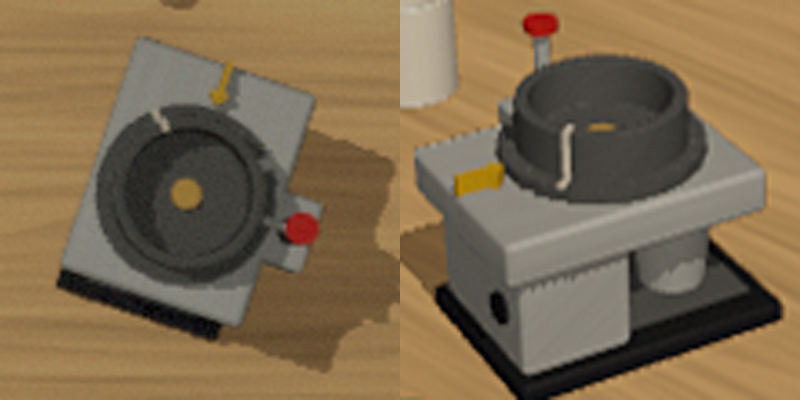

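The crop shows the white mark's flange end at about (346,228) in the top view and the tooth and pointer tip at about (365,226). In the scene view its rim top is at about (291,215) and its flange end at (290,231).

```bash
cat >> h.py <<'E'
def angs(p,s,C,show=True):
    "white mark angle seen from top (bright low-sat pixels), per assumed z"
    u,v=proj("top",[C[0],C[1],.165])
    hsv=cv2.cvtColor(p,cv2.COLOR_RGB2HSV).astype(int); out=[]
    for vv in range(195,315):
        for uu in range(300,420):
            X=ray("top",uu,vv,.182); r=np.hypot(*(X[:2]-C))
            if .047<r<.064 and hsv[vv,uu,2]>125 and hsv[vv,uu,1]<90: out.append((uu,vv,round(r*1000),round(np.degrees(np.arctan2(X[1]-C[1],X[0]-C[0])),1)))
    return out
E
python3 - <<'E'
from h import *
p=np.load("pics/top0.npz")['p']; s=np.load("pics/scene0.npz")['p']
C=np.array([.5334,-.1012])
print(*angs(p,s,C),sep='\n')
def a(n,u,v,z):
    X=ray(n,u,v,z)[:2]-C; return np.hypot(*X),np.degrees(np.arctan2(X[1],X[0]))
print('tip',a("top",365.3,226.2,.147),a("scene",245+103*.275,180+172*.275,.147))
print('cap',a("top",390.36,263.12,.2),a("scene",283.17,186.35,.197))
print('mark fl',a("top",345.8,227.6,.147),'scene fl',a("scene",245+160*.275,180+188*.275,.147),'scene rim',a("scene",245+170*.275,180+125*.275,.182))
E
```

```text
Traceback (most recent call last):
  File "h.py", line 19, in angs
    X=ray("top",uu,vv,.182); r=np.hypot(*(X[:2]-C))
  File "h.py", line 7, in ray
    f,cx,cy,R,t=cam(n); c=-R.T@t; d=R.T@np.array([(u-cx)/f,(v-cy)/f,1]); return c+d*(z-c[2])/d[2]
                ~~~^^^
  File "h.py", line 4, in cam
    i=ctrl.camera_info(n); f=240/np.tan(np.radians(i['fovy'])/2)
ValueError: time passes only in moves, steps and waits
```

```bash
sed -i 's/^def cam/import functools\n@functools.cache\ndef cam/' h.py
python3 - <<'E'
from h import *
p=np.load("pics/top0.npz")['p']; s=np.load("pics/scene0.npz")['p']
C=np.array([.5334,-.1012])
print(*angs(p,s,C),sep='\n')
def a(n,u,v,z):
    X=ray(n,u,v,z)[:2]-C; return np.hypot(*X),np.degrees(np.arctan2(X[1],X[0]))
print('tip',a("top",365.3,226.2,.147),a("scene",245+103*.275,180+172*.275,.147))
print('cap',a("top",390.36,263.12,.2),a("scene",283.17,186.35,.197))
print('mark fl',a("top",345.8,227.6,.147),'scene fl',a("scene",245+160*.275,180+188*.275,.147),'scene rim',a("scene",245+170*.275,180+125*.275,.182))
E
```

```text
(346, 230, 64, np.float64(26.1))
(347, 230, 63, np.float64(24.0))
(347, 231, 60, np.float64(24.9))
(348, 231, 59, np.float64(22.7))
(349, 231, 59, np.float64(20.3))
(348, 232, 57, np.float64(23.7))
(349, 232, 56, np.float64(21.2))
(349, 233, 54, np.float64(22.2))
(350, 233, 53, np.float64(19.6))
tip (np.float64(0.07610929442766384), np.float64(-19.534333394759205)) (np.float64(0.08146831257479599), np.float64(-11.065608039564168))
cap (np.float64(0.08883548467836101), np.float64(-108.04172893749428)) (np.float64(0.08709908862668646), np.float64(-106.58785443274208))
mark fl (np.float64(0.07232679894057675), np.float64(21.560322403015796)) scene fl (np.float64(0.07522200431714415), np.float64(21.979299001798438)) scene rim (np.float64(0.05136160748274719), np.float64(20.56532425744666))
```

```bash
cat >> h.py <<'E'
from scipy.spatial.transform import Rotation as Ro
from scipy.linalg import logm,expm
C=np.array([.5334,-.1012])
def now():
    o=ctrl.get_obs(); T=np.eye(4); T[:3,:3]=Ro.from_rotvec(o['ee_rot']).as_matrix(); T[:3,3]=o['ee_pos']; return T,o
def goal(x,y,z,ydeg):
    a=np.radians(ydeg); Y=np.array([np.cos(a),np.sin(a),0]); Z=np.array([0,0,-1.]); T=np.eye(4); T[:3,:3]=np.c_[np.cross(Y,Z),Y,Z]; T[:3,3]=x,y,z; return T
def step(G,N,T=None):
    if T is None: T=now()[0]
    L=logm(np.linalg.inv(T)@G).real
    tw=np.r_[L[:3,3]*100,np.degrees([L[2,1],L[0,2],L[1,0]])]
    r=[np.hypot(*(T@expm(L*k/N))[:2,3]) for k in range(N+1)]
    print('row x',N,np.round(tw/N,3),'minR',round(min(r),3)); return tw/N
def onrim(deg,z,r=.055): a=np.radians(deg); return goal(C[0]+r*np.cos(a),C[1]+r*np.sin(a),z,deg)
E
python3 - <<'E'
from h import *
T,o=now(); G=onrim(51.8,.25); print(G[:3,3]); step(G,20); step(G,20)
E
```

```text
[ 0.56741246 -0.05797787  0.25      ]
row x 20 [-3.345e+00 -2.187e+00 -9.500e-02 -3.000e-03  0.000e+00  1.163e+00] minR 0.5
row x 20 [-3.345e+00 -2.187e+00 -9.500e-02 -3.000e-03  0.000e+00  1.163e+00] minR 0.5
```

{"op": "drive_tool", "data": {
  "targets": [
    [-3.35, -2.19, -0.095, 0, 0, 1.16],
    [-3.35, -2.19, -0.095, 0, 0, 1.16],
    [-3.35, -2.19, -0.095, 0, 0, 1.16],
    [-3.35, -2.19, -0.095, 0, 0, 1.16],
    [-3.35, -2.19, -0.095, 0, 0, 1.16],
    [-3.35, -2.19, -0.095, 0, 0, 1.16],
    [-3.35, -2.19, -0.095, 0, 0, 1.16],
    [-3.35, -2.19, -0.095, 0, 0, 1.16],
    [-3.35, -2.19, -0.095, 0, 0, 1.16],
    [-3.35, -2.19, -0.095, 0, 0, 1.16]
  ],
  "jaw": 0.4,
  "newtons": 50
}}

```text
time_s: 0.93
ee_pos: [0.4068, 0.3057, 0.2408]
ee_rot: [-0.722, -3.057, 0.0]
wrist_force: [1.3, 0.6, -0.2]
width: 0.0342
grasp_force: 0.0
```

{"op": "drive_tool", "data": {
  "targets": [
    [-3.35, -2.19, -0.095, 0, 0, 1.16],
    [-3.35, -2.19, -0.095, 0, 0, 1.16],
    [-3.35, -2.19, -0.095, 0, 0, 1.16],
    [-3.35, -2.19, -0.095, 0, 0, 1.16],
    [-3.35, -2.19, -0.095, 0, 0, 1.16],
    [-3.35, -2.19, -0.095, 0, 0, 1.16],
    [-3.35, -2.19, -0.095, 0, 0, 1.16],
    [-3.35, -2.19, -0.095, 0, 0, 1.16],
    [-3.35, -2.19, -0.095, 0, 0, 1.16],
    [-3.35, -2.19, -0.095, 0, 0, 1.16]
  ]
}}

```text
time_s: 1.77
ee_pos: [0.5757, -0.0565, 0.2502]
ee_rot: [-1.028, -2.968, 0.0]
wrist_force: [0.8, 0.4, 0.2]
width: 0.0342
grasp_force: 0.0
```

Run:
```python
from h import *
T,o=now(); print(T[:3,3],o['width'],o['time_s'],o['wrist_force'],np.degrees(np.arctan2(T[1,1],T[0,1])),o['dq'])
step(onrim(51.8,.21),10); step(onrim(51.8,.25),1)
```

```text
[ 0.57568554 -0.05646998  0.25016627] 0.03422666560257627 1.7667 [0.78831461 0.4448512  0.19544304] 51.793486861390754 [-0.74765805  0.26522627 -0.4472052   0.00133875  0.17885509 -0.50334853]
row x 10 [ 0.056 -0.063  0.402 -0.001 -0.002 -0.001] minR 0.57
row x 1 [ 0.557 -0.63   0.017 -0.007 -0.016 -0.007] minR 0.57
```

{"op": "drive_tool", "data": {
  "targets": [
    [0, 0, 0, 0, 0, 0],
    [0, 0, 0, 0, 0, 0],
    [0, 0, 0.5, 0, 0, 0],
    [0, 0, 0.5, 0, 0, 0],
    [0, 0, 0.5, 0, 0, 0],
    [0, 0, 0.5, 0, 0, 0],
    [0, 0, 0.5, 0, 0, 0],
    [0, 0, 0.5, 0, 0, 0],
    [0, 0, 0, 0, 0, 0],
    [0, 0, 0, 0, 0, 0]
  ]
}}

```text
time_s: 2.6
ee_pos: [0.5753, -0.0542, 0.22]
ee_rot: [-1.026, -2.969, 0.0]
wrist_force: [-0.3, 0.3, -0.7]
width: 0.0342
grasp_force: 0.0
```

Run:
```python
from h import *
T,o=now(); print(T[:3,3],o['time_s'],np.degrees(np.arctan2(T[1,1],T[0,1])))
step(onrim(51.8,.154),10)
im=[]
for n,(u0,v0,u1,v1) in (("top",(290,190,420,320)),("scene",(235,160,365,290))):
    p,d=ctrl.read_camera(n); im.append(cv2.resize(p[v0:v1,u0:u1],(400,400),interpolation=cv2.INTER_CUBIC))
cv2.imwrite("pics/c1.png",np.hstack(im)[:,:,::-1])
```

```text
[ 0.57526806 -0.05422716  0.21998617] 2.6 51.87270499726808
row x 10 [ 0.038 -0.078  0.66  -0.002 -0.003  0.007] minR 0.57
```

View pics/c1.png

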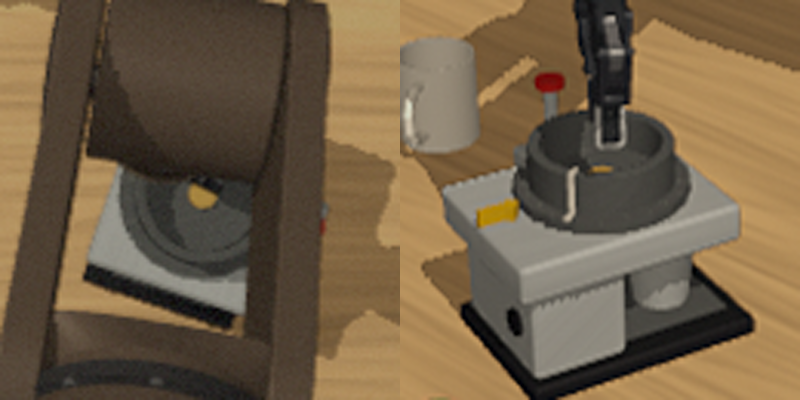

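The arm hides most of the collar in the top view, so that view shows only its near half. The scene view shows the fingers above the far wall at crop (605,110) and the mark clear at (570,190). I correct the 8 mm offset, then go down.

{"op": "drive_tool", "data": {
  "targets": [
    [0.19, -0.39, 0, 0, 0, 0],
    [0.19, -0.39, 0, 0, 0, 0],
    [0, 0, 0, 0, 0, 0],
    [0, 0, 1, 0, 0, 0],
    [0, 0, 1, 0, 0, 0],
    [0, 0, 0, 0, 0, 0],
    [0, 0, 0, 0, 0, 0],
    [0, 0, 0, 0, 0, 0],
    [0, 0, 0, 0, 0, 0],
    [0, 0, 0, 0, 0, 0]
  ]
}}

```text
time_s: 3.53
ee_pos: [0.5678, -0.0582, 0.2005]
ee_rot: [1.026, 2.969, 0.0]
wrist_force: [-0.3, 0.1, 0.3]
width: 0.0338
grasp_force: 0.0
```

Run:
```python
from h import *
T,o=now(); print(T[:3,3],o['wrist_force'])
step(onrim(51.8,.154),6)
```

```text
[ 0.56781398 -0.05819479  0.20050767] [-0.32540577  0.1164091   0.33101419]
row x 6 [ 0.008 -0.001  0.775  0.002  0.003  0.01 ] minR 0.57
```

{"op": "drive_tool", "data": {
  "targets": [
    [0, 0, 0.65, 0, 0, 0],
    [0, 0, 0.65, 0, 0, 0],
    [0, 0, 0.65, 0, 0, 0],
    [0, 0, 0.65, 0, 0, 0],
    [0, 0, 0.65, 0, 0, 0],
    [0, 0, 0.65, 0, 0, 0],
    [0, 0, 0.65, 0, 0, 0],
    [0, 0, 0, 0, 0, 0],
    [0, 0, 0, 0, 0, 0],
    [0, 0, 0, 0, 0, 0]
  ]
}}

```text
time_s: 4.37
ee_pos: [0.5678, -0.0582, 0.1549]
ee_rot: [1.026, 2.969, 0.0]
wrist_force: [0.7, -0.9, -0.1]
width: 0.0343
grasp_force: 0.0
```

{"op": "drive_tool", "data": {
  "targets": [
    [0, 0, 0, 0, 0, 0],
    [0, 0, 0, 0, 0, 0],
    [0, 0, 0, 0, 0, 0],
    [0, 0, 0, 0, 0, 0],
    [0, 0, 0, 0, 0, 0],
    [0, 0, 0, 0, 0, 0],
    [0, 0, 0, 0, 0, 0],
    [0, 0, 0, 0, 0, 0],
    [0, 0, 0, 0, 0, 0],
    [0, 0, 0, 0, 0, 0]
  ],
  "jaw": 0,
  "newtons": 50
}}

```text
time_s: 5.2
ee_pos: [0.5677, -0.0585, 0.1553]
ee_rot: [1.027, 2.969, -0.0]
wrist_force: [-2.9, -3.3, 5.6]
width: 0.0089
grasp_force: 49.8
```

Run:
```python
from h import *
T,o=now(); print(T[:3,3],o['wrist_force'],o['ft_torque'])
G=T.copy(); r=Ro.from_euler('z',-20,degrees=True).as_matrix(); G[:3,:3]=r@T[:3,:3]; G[:2,3]=C+r[:2,:2]@(T[:2,3]-C)
step(G,10)
```

```text
[ 0.56768226 -0.05846379  0.15526775] [-2.94974702 -3.26790403  5.59600388] [-0.43533785  0.42813261 -0.49508999]
row x 10 [-1.91e-01 -2.00e-03  0.00e+00  1.00e-03 -0.00e+00  2.00e+00] minR 0.571
```

{"op": "drive_tool", "data": {
  "targets": [
    [-0.19, 0, 0, 0, 0, 2],
    [-0.19, 0, 0, 0, 0, 2],
    [-0.19, 0, 0, 0, 0, 2],
    [-0.19, 0, 0, 0, 0, 2],
    [-0.19, 0, 0, 0, 0, 2],
    [-0.19, 0, 0, 0, 0, 2],
    [-0.19, 0, 0, 0, 0, 2],
    [-0.19, 0, 0, 0, 0, 2],
    [-0.19, 0, 0, 0, 0, 2],
    [-0.19, 0, 0, 0, 0, 2]
  ]
}}

```text
time_s: 6.03
ee_pos: [0.5798, -0.0715, 0.1552]
ee_rot: [-1.528, -2.744, -0.0]
wrist_force: [-7.8, 6.0, 10.7]
width: 0.0088
grasp_force: 49.5
```

{"op": "drive_tool", "data": {
  "targets": [
    [-0.19, 0, 0, 0, 0, 2],
    [-0.19, 0, 0, 0, 0, 2],
    [-0.19, 0, 0, 0, 0, 2],
    [-0.19, 0, 0, 0, 0, 2],
    [-0.19, 0, 0, 0, 0, 2],
    [-0.19, 0, 0, 0, 0, 2],
    [-0.19, 0, 0, 0, 0, 2],
    [-0.19, 0, 0, 0, 0, 2],
    [0, 0, 0, 0, 0, 0],
    [0, 0, 0, 0, 0, 0]
  ]
}}

```text
time_s: 6.87
ee_pos: [0.5864, -0.0853, 0.1553]
ee_rot: [-1.893, -2.506, -0.0]
wrist_force: [-5.7, 5.3, 9.5]
width: 0.009
grasp_force: 49.3
```

Run:
```python
from h import *
T,o=now(); print(T[:3,3],o['wrist_force'],o['ft_torque'],np.degrees(np.arctan2(T[1,1],T[0,1])),np.degrees(np.arctan2(*(T[:2,3]-C)[::-1])))
im=[]
for n,(u0,v0,u1,v1) in (("top",(290,190,420,320)),("scene",(250,180,340,270))):
    p,d=ctrl.read_camera(n); np.save(f"pics/{n}2.npy",p); im.append(cv2.resize(p[v0:v1,u0:u1],(400,400) if n=="scene" else (400,400),interpolation=cv2.INTER_CUBIC))
cv2.imwrite("pics/c2.png",np.hstack(im)[:,:,::-1])
```

```text
[ 0.58636751 -0.08530157  0.1552663 ] [-5.70708087  5.28079356  9.50220004] [0.6656139  0.81290449 0.07466593] 15.847642108121613 16.707356409024015
```

View pics/c2.png

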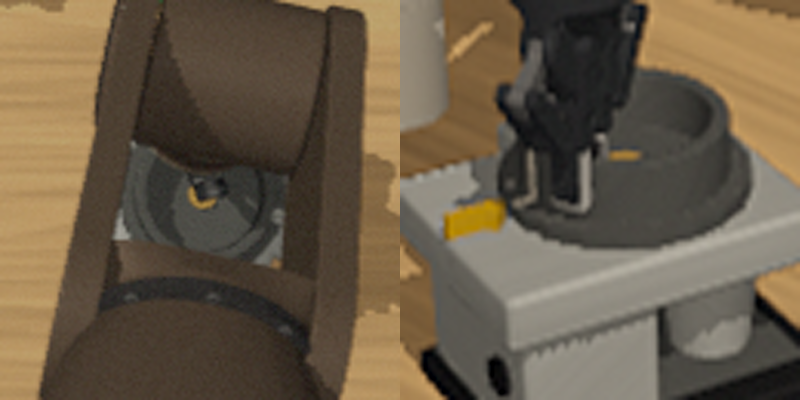

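The gripper hides the mark in both views. I turn the last 4°, let go, and move away for a clear look.

{"op": "drive_tool", "data": {
  "targets": [
    [-0.19, 0, 0, 0, 0, 2],
    [-0.19, 0, 0, 0, 0, 2],
    [0, 0, 0, 0, 0, 0],
    [0, 0, 0, 0, 0, 0],
    [0, 0, 0, 0, 0, 0],
    [0, 0, 0, 0, 0, 0],
    [0, 0, 0, 0, 0, 0],
    [0, 0, 0, 0, 0, 0],
    [0, 0, 0, 0, 0, 0],
    [0, 0, 0, 0, 0, 0]
  ]
}}

```text
time_s: 7.8
ee_pos: [0.5873, -0.0889, 0.1553]
ee_rot: [-1.979, -2.438, -0.0]
wrist_force: [-5.6, 5.4, 8.8]
width: 0.0089
grasp_force: 49.3
```

{"op": "drive_tool", "data": {
  "targets": [
    [0, 0, 0, 0, 0, 0],
    [0, 0, 0, 0, 0, 0],
    [0, 0, 0, 0, 0, 0],
    [0, 0, 0, 0, 0, 0],
    [0, 0, 0, 0, 0, 0],
    [0, 0, -0.5, 0, 0, 0],
    [0, 0, -1.5, 0, 0, 0],
    [0, 0, -2.5, 0, 0, 0],
    [0, 0, -2.5, 0, 0, 0],
    [0, 0, -2.5, 0, 0, 0]
  ],
  "jaw": 0.4
}}

```text
time_s: 8.63
ee_pos: [0.5876, -0.0895, 0.2511]
ee_rot: [-1.98, -2.439, 0.0]
wrist_force: [0.5, 0.0, 0.3]
width: 0.034
grasp_force: 0.0
```

Run:
```python
from h import *
T,o=now(); print(T[:3,3],o['wrist_force'],np.degrees(np.arctan2(T[1,1],T[0,1])))
# swing left clear of the top view
a=np.radians(45); G=T.copy(); r=Ro.from_euler('z',a).as_matrix(); G[:3,:3]=r@T[:3,:3]; G[:3,3]=r@T[:3,3]; step(G,10)
```

```text
[ 0.58758606 -0.0894691   0.25111327] [0.5434013  0.04118286 0.32108103] 11.856186673522627
row x 10 [ 4.372e+00  1.636e+00  0.000e+00  1.000e-03 -1.000e-03 -4.500e+00] minR 0.594
```

{"op": "drive_tool", "data": {
  "targets": [
    [3.9, 1.45, 0, 0, 0, -4],
    [3.9, 1.45, 0, 0, 0, -4],
    [3.9, 1.45, 0, 0, 0, -4],
    [3.9, 1.45, 0, 0, 0, -4],
    [3.9, 1.45, 0, 0, 0, -4],
    [3.9, 1.45, 0, 0, 0, -4],
    [3.9, 1.45, 0, 0, 0, -4],
    [3.9, 1.45, 0, 0, 0, -4],
    [0, 0, 0, 0, 0, 0],
    [0, 0, 0, 0, 0, 0]
  ]
}}

```text
time_s: 9.47
ee_pos: [0.5557, 0.2398, 0.2501]
ee_rot: [1.226, 2.893, 0.0]
wrist_force: [-0.1, -0.6, 0.5]
width: 0.0345
grasp_force: 0.0
```

Run:
```python
from h import *
im=[]
for n,(u0,v0,u1,v1) in (("top",(310,195,400,285)),("scene",(250,180,340,270))):
    p,d=ctrl.read_camera(n); np.save(f"pics/{n}3.npy",p); im.append(cv2.resize(p[v0:v1,u0:u1],(400,400),interpolation=cv2.INTER_CUBIC))
    if n=="top": print(*angs(p,0,C),sep='\n')
cv2.imwrite("pics/c3.png",np.hstack(im)[:,:,::-1])
```

```text
(363, 229, 63, np.float64(-14.8))
(364, 229, 63, np.float64(-17.0))
(363, 230, 60, np.float64(-15.4))
(364, 230, 61, np.float64(-17.8))
(363, 231, 58, np.float64(-16.1))
(364, 231, 58, np.float64(-18.6))
(362, 232, 54, np.float64(-14.3))
(363, 232, 55, np.float64(-16.9))
(364, 232, 56, np.float64(-19.4))
(362, 233, 52, np.float64(-15.0))
(363, 233, 53, np.float64(-17.7))
(364, 233, 54, np.float64(-20.4))
(363, 234, 50, np.float64(-18.6))
```

View pics/c3.png

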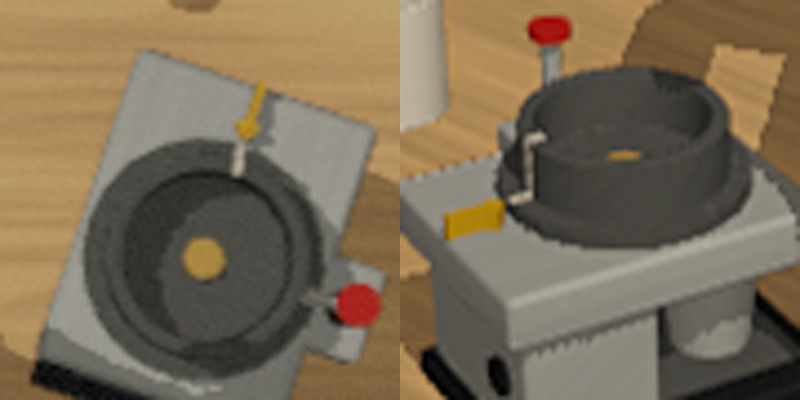

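The mark now sits right beside the pointer in both views: top crop (238,155) against the tip at (245,140). I refine the remaining angle.

Run:
```python
from h import *
def a(n,u,v,z):
    X=ray(n,u,v,z)[:2]-C; return round(np.hypot(*X)*1000,1),round(np.degrees(np.arctan2(X[1],X[0])),1)
p=np.load("pics/top3.npy"); s=np.load("pics/scene3.npy")
for n,im,box,z in(("top",p,(355,205,378,232),.147),("scene",s,(255,215,282,240),.147)):
    k,x,y=cent(im,(15,130,90),(32,255,255),box)
    print(n,'ptr all',len(x),a(n,x.mean(),y.mean(),z))
    for r in np.unique(y): print(r,x[y==r].min(),x[y==r].max(),a(n,x[y==r].mean(),r,z)) if n=="top" else None
# weighted mark centroid, per row in top image (brightness, low sat)
h=cv2.cvtColor(p,cv2.COLOR_RGB2HSV).astype(float)
for v in range(225,236):
    w=np.clip(h[v,356:372,2]-90,0,None)*(h[v,356:372,1]<100); 
    if w.sum()>0:
        u=(w*np.arange(356,372)).sum()/w.sum(); print('row',v,int(w.sum()),round(u,2),'z147',a("top",u,v,.147),'z182',a("top",u,v,.182))
# refit collar centre with bigger-known features: gold centre
k,x,y=cent(p,(10,80,90),(32,255,255),(345,243,368,266)); print('hub',len(x),x.mean(),y.mean(),ray("top",x.mean(),y.mean(),.147),ray("top",x.mean(),y.mean(),.152))
```

```text
top ptr all 36 (np.float64(92.5), np.float64(-17.6))
213 368 369 (np.float64(112.5), np.float64(-17.5))
214 368 369 (np.float64(110.0), np.float64(-17.9))
215 368 369 (np.float64(107.4), np.float64(-18.4))
216 367 368 (np.float64(104.0), np.float64(-17.5))
217 367 368 (np.float64(101.4), np.float64(-17.9))
218 367 368 (np.float64(98.9), np.float64(-18.4))
219 366 367 (np.float64(95.5), np.float64(-17.4))
220 366 367 (np.float64(92.9), np.float64(-17.9))
221 365 367 (np.float64(89.9), np.float64(-17.6))
222 363 367 (np.float64(86.5), np.float64(-16.5))
223 363 367 (np.float64(84.0), np.float64(-17.0))
224 364 367 (np.float64(81.9), np.float64(-18.5))
225 364 366 (np.float64(78.9), np.float64(-18.2))
scene ptr all 108 (np.float64(96.5), np.float64(-21.2))
row 225 559 361.78 z147 (np.float64(76.5), np.float64(-12.1)) z182 (np.float64(72.1), np.float64(-10.2))
row 226 419 363.19 z147 (np.float64(74.9), np.float64(-15.3)) z182 (np.float64(70.3), np.float64(-13.5))
row 227 288 366.64 z147 (np.float64(75.4), np.float64(-22.6)) z182 (np.float64(70.6), np.float64(-21.1))
row 228 421 367.05 z147 (np.float64(73.4), np.float64(-24.2)) z182 (np.float64(68.6), np.float64(-22.7))
row 229 342 366.71 z147 (np.float64(70.6), np.float64(-24.5)) z182 (np.float64(65.9), np.float64(-22.9))
row 230 232 366.04 z147 (np.float64(67.4), np.float64(-24.0)) z182 (np.float64(62.8), np.float64(-22.3))
row 231 214 364.36 z147 (np.float64(63.2), np.float64(-21.3)) z182 (np.float64(58.7), np.float64(-19.4))
row 232 198 363.13 z147 (np.float64(59.5), np.float64(-19.4)) z182 (np.float64(55.2), np.float64(-17.2))
row 233 167 362.99 z147 (np.float64(56.8), np.float64(-19.9)) z182 (np.float64(52.7), np.float64(-17.7))
row 234 48 362.77 z147 (np.float64(54.1), np.float64(-20.3)) z182 (np.float64(50.0), np.float64(-18.0))
hub 82 355.4024390243902 252.6829268292683 [ 0.53409475 -0.10071291  0.147     ] [ 0.53383584 -0.10030904  0.152     ]
```

Run:
```python
from h import *
T,o=now(); print(T[:3,3])
step(goal(.506,-.186,.24,5),14)
```

```text
[0.55666011 0.23736621 0.25004053]
row x 14 [-2.654e+00 -1.611e+00  7.200e-02  1.000e-03  1.000e-03  2.775e+00] minR 0.539
```

{"op": "drive_tool", "data": {
  "targets": [
    [-2.65, -1.61, 0.07, 0, 0, 2.78],
    [-2.65, -1.61, 0.07, 0, 0, 2.78],
    [-2.65, -1.61, 0.07, 0, 0, 2.78],
    [-2.65, -1.61, 0.07, 0, 0, 2.78],
    [-2.65, -1.61, 0.07, 0, 0, 2.78],
    [-2.65, -1.61, 0.07, 0, 0, 2.78],
    [-2.65, -1.61, 0.07, 0, 0, 2.78],
    [-2.65, -1.61, 0.07, 0, 0, 2.78],
    [-2.65, -1.61, 0.07, 0, 0, 2.78],
    [-2.65, -1.61, 0.07, 0, 0, 2.78]
  ],
  "jaw": 0,
  "newtons": 20
}}

```text
time_s: 10.4
ee_pos: [0.5564, -0.0727, 0.243]
ee_rot: [1.896, 2.504, -0.0]
wrist_force: [0.3, 0.7, -0.6]
width: 0.0001
grasp_force: 0.0
```

{"op": "drive_tool", "data": {
  "targets": [
    [-2.65, -1.61, 0.07, 0, 0, 2.78],
    [-2.65, -1.61, 0.07, 0, 0, 2.78],
    [-2.65, -1.61, 0.07, 0, 0, 2.78],
    [-2.65, -1.61, 0.07, 0, 0, 2.78],
    [0, 0, 0, 0, 0, 0],
    [0, 0, 0, 0, 0, 0],
    [0, 0, 0, 0, 0, 0],
    [0, 0, 0, 0, 0, 0],
    [0, 0, 0, 0, 0, 0],
    [0, 0, 0, 0, 0, 0]
  ]
}}

```text
time_s: 11.23
ee_pos: [0.516, -0.1856, 0.24]
ee_rot: [2.122, 2.316, 0.0]
wrist_force: [0.4, 0.0, 0.1]
width: -0.0001
grasp_force: 0.0
```

Run:
```python
from h import *
T,o=now(); print(T[:3,3],o['wrist_force'],o['width'])
step(goal(.506,-.186,.205,5),1)
```

```text
[ 0.51604033 -0.18561685  0.24004062] [0.38595557 0.04099255 0.08203648] -0.00010159627349563264
row x 1 [ 4.900e-02 -1.004e+00  3.504e+00  3.000e-03 -2.000e-03  3.000e-03] minR 0.539
```

{"op": "drive_tool", "data": {
  "targets": [
    [0.05, -0.5, 0, 0, 0, 0],
    [0, -0.5, 0, 0, 0, 0],
    [0, 0, 0, 0, 0, 0],
    [0, 0, 0.7, 0, 0, 0],
    [0, 0, 0.7, 0, 0, 0],
    [0, 0, 0.7, 0, 0, 0],
    [0, 0, 0.7, 0, 0, 0],
    [0, 0, 0.6, 0, 0, 0],
    [0, 0, 0, 0, 0, 0],
    [0, 0, 0, 0, 0, 0]
  ]
}}

```text
time_s: 12.07
ee_pos: [0.5055, -0.1865, 0.2055]
ee_rot: [-2.123, -2.314, 0.001]
wrist_force: [-1.0, -0.3, 0.1]
width: -0.0001
grasp_force: 0.0
```

{"op": "drive_tool", "data": {
  "targets": [
    [0, 0, 0.08, 0, 0, 0],
    [0, 0, 0.08, 0, 0, 0],
    [0, 0, 0.08, 0, 0, 0],
    [0, 0, 0.08, 0, 0, 0],
    [0, 0, 0.08, 0, 0, 0],
    [0, 0, 0.08, 0, 0, 0],
    [0, 0, 0.08, 0, 0, 0],
    [0, 0, 0.08, 0, 0, 0],
    [0, 0, 0, 0, 0, 0],
    [0, 0, 0, 0, 0, 0]
  ]
}}

```text
time_s: 12.9
ee_pos: [0.5057, -0.1866, 0.1996]
ee_rot: [-2.124, -2.315, 0.0]
wrist_force: [0.0, -0.1, 0.1]
width: -0.0003
grasp_force: 0.0
```

Run:
```python
from h import *
T,o=now(); print(T[:3,3],o['wrist_force'],o['ft_torque'],o['time_s'])
```

```text
[ 0.50572689 -0.18658605  0.19956847] [ 0.0371717  -0.1064628   0.07518964] [-0.0030927   0.01865596  0.0097899 ] 12.9
```

{"op": "drive_tool", "data": {
  "targets": [
    [0, 0, 0.03, 0, 0, 0],
    [0, 0, 0.03, 0, 0, 0],
    [0, 0, 0.03, 0, 0, 0],
    [0, 0, 0.03, 0, 0, 0],
    [0, 0, 0.03, 0, 0, 0],
    [0, 0, 0.03, 0, 0, 0],
    [0, 0, 0.03, 0, 0, 0],
    [0, 0, 0, 0, 0, 0],
    [0, 0, 0, 0, 0, 0],
    [0, 0, 0, 0, 0, 0]
  ]
}}

```text
time_s: 13.73
ee_pos: [0.5058, -0.1866, 0.1975]
ee_rot: [-2.124, -2.315, 0.0]
wrist_force: [-0.4, 0.7, 3.1]
width: 0.0002
grasp_force: 1.5
```

{"op": "drive_tool", "data": {
  "targets": [
    [0, 0, 0.03, 0, 0, 0],
    [0, 0, 0.03, 0, 0, 0],
    [0, 0, 0.02, 0, 0, 0],
    [0, 0, 0, 0, 0, 0],
    [0, 0, 0, 0, 0, 0],
    [0, 0, 0, 0, 0, 0],
    [0, 0, 0, 0, 0, 0],
    [0, 0, 0, 0, 0, 0],
    [0, 0, 0, 0, 0, 0],
    [0, 0, 0, 0, 0, 0]
  ]
}}

```text
time_s: 14.57
ee_pos: [0.5058, -0.1866, 0.1967]
ee_rot: [2.124, 2.315, -0.0]
wrist_force: [0.2, 0.4, 2.4]
width: -0.0001
grasp_force: 1.4
```

{"op": "drive_tool", "data": {
  "targets": [
    [0, 0, 0.02, 0, 0, 0],
    [0, 0, 0.02, 0, 0, 0],
    [0, 0, 0.02, 0, 0, 0],
    [0, 0, 0.02, 0, 0, 0],
    [0, 0, 0, 0, 0, 0],
    [0, 0, 0, 0, 0, 0],
    [0, 0, 0, 0, 0, 0],
    [0, 0, 0, 0, 0, 0],
    [0, 0, 0, 0, 0, 0],
    [0, 0, 0, 0, 0, 0]
  ]
}}

```text
time_s: 15.4
ee_pos: [0.5058, -0.1866, 0.1959]
ee_rot: [-2.124, -2.315, 0.0]
wrist_force: [-0.1, -0.1, 4.0]
width: -0.0003
grasp_force: 1.8
```

{"op": "drive_tool", "data": {
  "targets": [
    [0, 0, 0.02, 0, 0, 0],
    [0, 0, 0.02, 0, 0, 0],
    [0, 0, 0.02, 0, 0, 0],
    [0, 0, 0, 0, 0, 0],
    [0, 0, 0, 0, 0, 0],
    [0, 0, 0, 0, 0, 0],
    [0, 0, 0, 0, 0, 0],
    [0, 0, 0, 0, 0, 0],
    [0, 0, 0, 0, 0, 0],
    [0, 0, 0, 0, 0, 0]
  ]
}}

```text
time_s: 16.23
ee_pos: [0.5057, -0.1866, 0.1953]
ee_rot: [-2.124, -2.315, 0.0]
wrist_force: [0.3, 0.7, 3.2]
width: -0.0002
grasp_force: 1.6
```

{"op": "drive_tool", "data": {
  "targets": [
    [0, 0, 0.01, 0, 0, 0],
    [0, 0, 0.01, 0, 0, 0],
    [0, 0, 0.01, 0, 0, 0],
    [0, 0, 0.01, 0, 0, 0],
    [0, 0, 0, 0, 0, 0],
    [0, 0, 0, 0, 0, 0],
    [0, 0, 0, 0, 0, 0],
    [0, 0, 0, 0, 0, 0],
    [0, 0, 0, 0, 0, 0],
    [0, 0, 0, 0, 0, 0]
  ]
}}

```text
time_s: 17.07
ee_pos: [0.5058, -0.1866, 0.1949]
ee_rot: [2.124, 2.315, -0.0]
wrist_force: [-1.0, 0.1, 4.6]
width: -0.0002
grasp_force: 2.2
```

{"op": "drive_tool", "data": {
  "targets": [
    [0, 0, 0.01, 0, 0, 0],
    [0, 0, 0.01, 0, 0, 0],
    [0, 0, 0.01, 0, 0, 0],
    [0, 0, 0.01, 0, 0, 0],
    [0, 0, 0, 0, 0, 0],
    [0, 0, 0, 0, 0, 0],
    [0, 0, 0, 0, 0, 0],
    [0, 0, 0, 0, 0, 0],
    [0, 0, 0, 0, 0, 0],
    [0, 0, 0, 0, 0, 0]
  ]
}}

```text
time_s: 17.9
ee_pos: [0.5058, -0.1866, 0.1945]
ee_rot: [2.124, 2.315, -0.0]
wrist_force: [-0.6, -1.2, 4.2]
width: -0.0
grasp_force: 1.8
```

{"op": "drive_tool", "data": {
  "targets": [
    [0, 0, 0.01, 0, 0, 0],
    [0, 0, 0.01, 0, 0, 0],
    [0, 0, 0.01, 0, 0, 0],
    [0, 0, 0.01, 0, 0, 0],
    [0, 0, 0, 0, 0, 0],
    [0, 0, 0, 0, 0, 0],
    [0, 0, 0, 0, 0, 0],
    [0, 0, 0, 0, 0, 0],
    [0, 0, 0, 0, 0, 0],
    [0, 0, 0, 0, 0, 0]
  ]
}}

```text
time_s: 18.73
ee_pos: [0.5058, -0.1866, 0.1943]
ee_rot: [2.123, 2.315, 0.0]
wrist_force: [-0.9, 0.0, 8.5]
width: -0.0001
grasp_force: 4.2
```

{"op": "drive_tool", "data": {
  "targets": [
    [0, 0, 0.01, 0, 0, 0],
    [0, 0, 0.01, 0, 0, 0],
    [0, 0, 0, 0, 0, 0],
    [0, 0, 0, 0, 0, 0],
    [0, 0, 0, 0, 0, 0],
    [0, 0, 0, 0, 0, 0],
    [0, 0, 0, 0, 0, 0],
    [0, 0, 0, 0, 0, 0],
    [0, 0, 0, 0, 0, 0],
    [0, 0, 0, 0, 0, 0]
  ]
}}

```text
time_s: 19.57
ee_pos: [0.5059, -0.1867, 0.1943]
ee_rot: [2.123, 2.315, 0.0]
wrist_force: [-2.2, 1.2, 11.4]
width: 0.0004
grasp_force: 5.6
```

{"op": "drive_tool", "data": {
  "targets": [
    [0, 0, 0.01, 0, 0, 0],
    [0, 0, 0.01, 0, 0, 0],
    [0, 0, 0.01, 0, 0, 0],
    [0, 0, 0.01, 0, 0, 0],
    [0, 0, 0.01, 0, 0, 0],
    [0, 0, 0, 0, 0, 0],
    [0, 0, 0, 0, 0, 0],
    [0, 0, 0, 0, 0, 0],
    [0, 0, 0, 0, 0, 0],
    [0, 0, 0, 0, 0, 0]
  ]
}}

```text
time_s: 20.4
ee_pos: [0.506, -0.1867, 0.1942]
ee_rot: [2.123, 2.314, 0.0]
wrist_force: [-3.2, 1.4, 17.9]
width: -0.0002
grasp_force: 9.2
```

{"op": "drive_tool", "data": {
  "targets": [
    [0, 0, 0.01, 0, 0, 0],
    [0, 0, 0.01, 0, 0, 0],
    [0, 0, 0.01, 0, 0, 0],
    [0, 0, 0, 0, 0, 0],
    [0, 0, 0, 0, 0, 0],
    [0, 0, 0, 0, 0, 0],
    [0, 0, 0, 0, 0, 0],
    [0, 0, 0, 0, 0, 0],
    [0, 0, 0, 0, 0, 0],
    [0, 0, 0, 0, 0, 0]
  ]
}}

```text
time_s: 21.23
ee_pos: [0.506, -0.1867, 0.1942]
ee_rot: [2.123, 2.314, 0.001]
wrist_force: [-4.7, 2.0, 22.8]
width: -0.0003
grasp_force: 11.3
```

Seated at about 23 N, with no further travel. I back off straight up, swing aside and check.

{"op": "drive_tool", "data": {
  "targets": [
    [0, 0, -0.1, 0, 0, 0],
    [0, 0, -0.1, 0, 0, 0],
    [0, 0, -0.3, 0, 0, 0],
    [0, 0, -0.6, 0, 0, 0],
    [0, 0, -1, 0, 0, 0],
    [0, 0, -1, 0, 0, 0],
    [0, 0, -1, 0, 0, 0],
    [0, 0, -1, 0, 0, 0],
    [0, 0, -1, 0, 0, 0],
    [0, 0, 0, 0, 0, 0]
  ]
}}

```text
time_s: 22.07
ee_pos: [0.5068, -0.1871, 0.2566]
ee_rot: [2.122, 2.313, 0.002]
wrist_force: [0.6, 0.6, 0.5]
width: -0.0004
grasp_force: 0.0
```

{"op": "drive_tool", "data": {
  "targets": [
    [3.4, 1.5, 0, 0, 0, -4],
    [3.4, 1.5, 0, 0, 0, -4],
    [3.4, 1.5, 0, 0, 0, -4],
    [3.4, 1.5, 0, 0, 0, -4],
    [3.4, 1.5, 0, 0, 0, -4],
    [3.4, 1.5, 0, 0, 0, -4],
    [3.4, 1.5, 0, 0, 0, -4],
    [3.4, 1.5, 0, 0, 0, -4],
    [3.4, 1.5, 0, 0, 0, -4],
    [3.4, 1.5, 0, 0, 0, -4]
  ]
}}

```text
time_s: 22.9
ee_pos: [0.5109, 0.1793, 0.254]
ee_rot: [1.199, 2.904, 0.0]
wrist_force: [0.1, 0.4, -0.7]
width: -0.0
grasp_force: 0.0
```

{"op": "drive_tool", "data": {
  "targets": [
    [0, 0, 0, 0, 0, 0],
    [0, 0, 0, 0, 0, 0],
    [0, 0, 0, 0, 0, 0],
    [0, 0, 0, 0, 0, 0],
    [0, 0, 0, 0, 0, 0],
    [0, 0, 0, 0, 0, 0],
    [0, 0, 0, 0, 0, 0],
    [0, 0, 0, 0, 0, 0],
    [0, 0, 0, 0, 0, 0],
    [0, 0, 0, 0, 0, 0]
  ]
}}

```text
time_s: 23.73
ee_pos: [0.5114, 0.1774, 0.2541]
ee_rot: [1.204, 2.902, 0.0]
wrist_force: [0.0, 0.2, 0.1]
width: -0.0001
grasp_force: 0.0
```

Run:
```python
from h import *
im=[]
for n,(u0,v0,u1,v1) in (("top",(310,195,400,285)),("scene",(250,180,340,270))):
    p,d=ctrl.read_camera(n); np.save(f"pics/{n}4.npy",p); im.append(cv2.resize(p[v0:v1,u0:u1],(400,400),interpolation=cv2.INTER_CUBIC))
    if n=="top": print(np.mean([q[3] for q in angs(p,0,C)]),np.mean([q[3] for q in angs(np.load("pics/top3.npy"),0,C)]))
    else:
        for q in (np.load("pics/scene3.npy"),p):
            k,x,y=cent(q,(0,150,100),(8,255,255),(265,170,300,205)); print('cap scene',len(x),x.mean(),y.mean())
cv2.imwrite("pics/c4.png",np.hstack(im)[:,:,::-1])
for z in(.2,.1945): print(proj("scene",[.506,-.186,z]))
```

```text
-16.95 -17.076923076923077
cap scene 49 283.0816326530612 186.3469387755102
cap scene 50 283.14 188.4
[283.4506804  184.82508097]
[283.54393094 186.73767476]
```

View pics/c4.png

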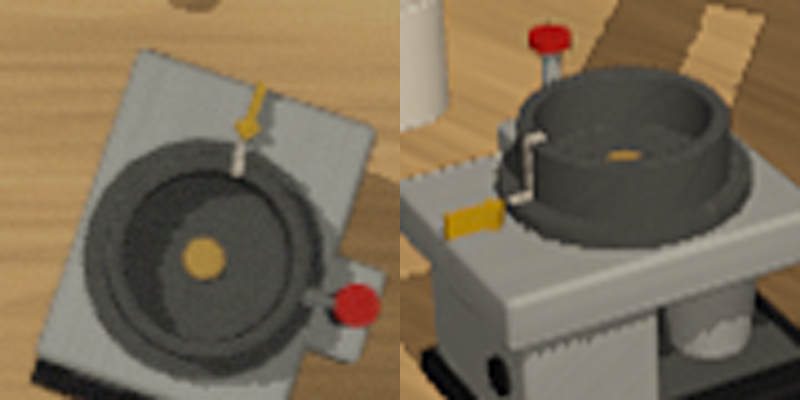

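The mark meets the pointer tip in both views. The cap sits 2.05 px lower in the scene view, about 5.9 mm, which agrees with the felt travel. The gripper is clear of everything.

```bash
python3 -c "
from rig import ctrl
print(ctrl.finish_job())"
```

```text
the job is handed in; nothing more can be done
None
```

The job is handed in: the collar's mark faces the yellow pointer to within about 1°, and the lock pin bottomed about 6 mm down. I seated it with about 23 N, and the arm then moved clear of everything by 24 s.

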